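# Unstack the heap into its shadow trays

### The job

Someone has piled four things up on the desk. Take the heap apart from the top, one thing at a time, and set each flat in the recess of the grey tray cut to its own shape and size: first the loupe, then the tape roll, then the fan, last the metal enclosure. Keep them upright, let go of each, and do not disturb the two loose push-button caps among the trays.

Things in the scene. Friction and masses are not known exactly. Their poses are not given: they have to be found in the camera images.
- loupe: Black eye loupe, a round cup 40 mm in diameter (slightly waisted) and 32 mm tall, upright on its wide end, on top of the heap on the tape roll; about 50 g. Origin: centre of its underside, z up.
- tape: Roll of amber tape lying flat, 52 mm in diameter, 18 mm high, with a core hole; second from the top of the heap, under the loupe, on the fan; about 50 g. Its flanks grip best along its own x or y axis. Origin: centre of its underside, z up.
- fan: Black square axial cooling fan lying flat, 62 x 62 mm, 25 mm high; third from the top of the heap, under the tape roll, on the enclosure; about 90 g. Origin: centre of its underside, z up, x and y square to its sides.
- enclosure: Oblong cast aluminium enclosure with a screwed lid, 100 mm (its x) x 64 mm (its y), 30 mm high; the bottom of the heap, flat on the desk; about 220 g; only its 64 mm width fits a gripper. Origin: centre of its underside, z up.
- tray_loupe: A grey plastic tray fixed to the desk, 9 mm thick in all, with a black floor in its recess; the recess is 4 mm deep, so its floor is 5 mm above the desk (where it stands on the red mat, it is let into the mat, whose top is 2 mm above the desk). The loupe's place: a small round dish, 68 mm outside, recess 56 mm in diameter. Origin: centre of its underside, z up.
- tray_tape: A grey plastic tray fixed to the desk, 9 mm thick in all, with a black floor in its recess; the recess is 4 mm deep, so its floor is 5 mm above the desk (where it stands on the red mat, it is let into the mat, whose top is 2 mm above the desk). The tape roll's place: a square plate 82 x 82 mm with a round recess 68 mm in diameter. Origin: centre of its underside, z up.
- tray_fan: A grey plastic tray fixed to the desk, 9 mm thick in all, with a black floor in its recess; the recess is 4 mm deep, so its floor is 5 mm above the desk (where it stands on the red mat, it is let into the mat, whose top is 2 mm above the desk). The fan's place: a square plate 90 x 90 mm with a square recess 78 x 78 mm. Origin: centre of its underside, z up, x and y square to its sides.
- tray_enclosure: A grey plastic tray fixed to the desk, 9 mm thick in all, with a black floor in its recess; the recess is 4 mm deep, so its floor is 5 mm above the desk (where it stands on the red mat, it is let into the mat, whose top is 2 mm above the desk). The enclosure's place: an oblong plate 128 mm (its x) x 92 mm (its y) with an oblong recess 116 x 80 mm. Origin: centre of its underside, z up.
- cap_white: Bystander: loose white push-button cap, a round dome 22 mm across and 9 mm high, lying on the mat among the trays. Origin: centre of its underside.
- cap_green: Bystander: loose sage-green push-button cap, a round dome 27 mm across and 9 mm high, lying on the desk among the trays. Origin: centre of its underside.
Things that resemble listed ones, but are neither listed nor needed, are in the scene too. Leave any green or purple look-alike of the loupe alone.

How it is judged:
On the way, in this order (a step that is already met when the one before it is completed fails the run):
1. the loupe stands released in its round dish (horizontal distance between loupe and tray_loupe below 0.009 m and z of loupe in the frame of tray_loupe between 0.003 and 0.0075 m and angle between loupe's own z axis and vertical below 0.06 rad and linear speed of loupe below 0.02 m/s and angular speed of loupe below 0.2 rad/s and contact force between loupe and the fingers below 0.1 N), for 0.2 s.
2. the tape roll lies released in the square tray with the round recess (horizontal distance between tape and tray_tape below 0.009 m and z of tape in the frame of tray_tape between 0.003 and 0.0075 m and angle between tape's own z axis and vertical below 0.06 rad and linear speed of tape below 0.02 m/s and angular speed of tape below 0.2 rad/s and contact force between tape and the fingers below 0.1 N), for 0.2 s.
3. the fan lies released in the square recess (horizontal distance between fan and tray_fan below 0.012 m and z of fan in the frame of tray_fan between 0.003 and 0.0075 m and angle between fan's own z axis and vertical below 0.06 rad and linear speed of fan below 0.02 m/s and angular speed of fan below 0.2 rad/s and contact force between fan and the fingers below 0.1 N and (angle between the x axis of fan and the x axis of tray_fan, either way round below 0.32 rad or angle between the x axis of fan and the y axis of tray_fan, either way round below 0.32 rad)), for 0.2 s.
4. the metal enclosure lies released in the oblong recess (horizontal distance between enclosure and tray_enclosure below 0.012 m and z of enclosure in the frame of tray_enclosure between 0.003 and 0.0075 m and angle between enclosure's own z axis and vertical below 0.06 rad and linear speed of enclosure below 0.02 m/s and angular speed of enclosure below 0.2 rad/s and contact force between enclosure and the fingers below 0.1 N and angle between the x axis of enclosure and the x axis of tray_enclosure, either way round below 0.18 rad), for 0.2 s.
At the end, for the whole second after the job is handed in: Each of the four things lies upright, flat on the floor of its own tray's recess (loupe and tape roll centred within 9 mm, fan and enclosure within 12 mm and square with the tray as far as the recess allows), released and at rest (all of step 1 and all of step 2 and all of step 3 and all of step 4); the robot touches nothing.
It fails at once if the tape is shifted while the loupe is still stacked on it (distance of tape from where it was at the start of the episode above 0.03 m and horizontal distance between tape and loupe below 0.05 m and z of loupe in the frame of tape above 0.01 m).
It fails at once if the fan is shifted while the tape is still stacked on it (distance of fan from where it was at the start of the episode above 0.03 m and horizontal distance between fan and tape below 0.05 m and z of tape in the frame of fan above 0.01 m).
It fails at once if the enclosure is shifted while the fan is still stacked on it (distance of enclosure from where it was at the start of the episode above 0.03 m and horizontal distance between enclosure and fan below 0.05 m and z of fan in the frame of enclosure above 0.01 m).
It fails at once if one of the four things is tipped over (angle between any of loupe, tape, fan, enclosure's own z axis and vertical above 0.7 rad).
It fails at once if a push-button cap is moved by more than 20 mm (distance of any of cap_white, cap_green from where it was at the start of the episode above 0.02 m).
It also fails if it takes over 115 s, if anything falls off the work surface, if the arm or the gripper's body presses on something with over 40 N, if the wrist force passes 120 N, or if a joint passes its speed limit or range.

### The arm

A 6-joint arm with a two-finger parallel gripper is mounted at the origin on a cart in front of the work surface, level with it; the furniture and walls round the work are solid. World frame = base frame: x ahead of the robot, y to its left, z up, the work surface at z = 0. Lengths are in m, angles in rad, forces in N, time in s.
With the tool pointing down it reaches from about 0.35 to 0.775 m from the base axis. Payload 7.3 kg.
Tool frame: the origin (TCP) lies midway between the tips of the shut fingers; the grasp point (between the pads) lies 19 mm behind it (robot.tcp_to_grasp is the distance from the TCP to the grasp point, in m); z points along the fingers, y is the line along which they close (so a half turn about z gives the same grasp; the last joint's range is limited). The gripper opens to 92 mm and grips with 3 to 60 N. Pads are 19 mm wide; open, the fingers measure 130 mm over their backs; the gripper's body (75 mm by 190 mm) begins 47 mm behind the grasp point.
Start: joints at [0.615, 0.342, 1.524, -0, 1.275, -0.146], TCP at [0.38, 0.362, 0.227] pointing down, gripper open.
Joint ranges: [-2.53, 2.53], [-0.77, 2.02], [0.04, 2.7], [-1, 4.14], [0.28, 2.66], [-3.11, 3.11]. Speed limits (rad/s): [2.57, 2.57, 3.14, 3.14, 3.14, 3.14].

### API

Orientations are given as [roll, pitch, yaw] about the fixed x, y, z axes, in that order (R = Rz(yaw) Ry(pitch) Rx(roll)).
In Python, from cell import readout, cams, ticket, robot gives the robot as it stands. The module is installed in compiled form; this text tells all that it offers.
- The arm moves only by the tool jog_arm, never from a script. Its argument "plan" is a list of rows, each a list of 5 numbers: the shift along the world's x, y, z each as a share of 0.08 m, from -1 to 1, then the turn about the world's z as a share of 90 degrees, from -1 to 1, then the opening, from -1 (shut) to 1 (fully open). A call has 1 to 12 rows; each row is the pose to reach, as a shift and turn from the pose commanded when the call began; what a row does not reach only later rows make up. A row lasts 1/10 s, in which the tool goes at most 50 mm and 8.59 degrees, less where a joint would pass 70% of its speed; a pose out of reach is approached as far as the arm can. A call with a number of a shift or a turn outside -1 to 1 is refused whole. A call with a gripper value outside its range is refused whole. The fingers move at their own pace and stop on an object; "squeeze" is the grip in N (left out, the last holds). Time passes only in rows, so rows that repeat a pose let the fingers close. It gives the time, the measured TCP pose, the force, the opening and the grip force at its end, in the units of the state.
- readout.observe(): the state, without advancing time (a new reading comes with each control period).
- cams.read_camera(name): name is "scene" or "top"; returns the picture (480x640x3 uint8, blue, green, red); there is no depth.
- cams.calibration(name): a dict with "K" (3x3 intrinsics, pixels), "k1" (the pictures are not rectified: a ray, as slopes to the right and down, at radius r is drawn at 1 + k1 r^2 times it, then the intrinsics apply), "world_from_camera" (4x4, takes a point from camera to world coordinates). Camera axes: x right, y down, z forward; pixel columns grow to the right and rows downward; lengths in m; the calibration is good to about 2 mm. A picture is of the moment at which its call begins. calibration takes no time and is no camera call.
- ticket.hand_in(): hands the job in; it is judged then, once.
The state is a dict: "time": time; "qpos": joint angles; "qvel": joint speeds; "joint_efforts": joint torques, N m; "tool_pos": TCP position; "tool_rot": TCP orientation; "contact_force": force on the tool from outside, world axes, zero at the start; "torque": the same for the moment, N m; "opening": finger opening in m; "grip_force": force on a finger pad.
Only numpy, scipy, OpenCV 4.12 (cv2) and the standard library are available. Lean on these libraries where they do the work, as an engineer would, in place of code of your own. Each camera call takes 0.05 s, during which the arm holds its last target. There are 200 camera calls.

## Working session

There is one attempt and no reset: what is moved stays moved. The work goes in short steps, Python scripts to look and compute and a tool call to move; the robot and the scene stay as the last step left them, time stands still between calls to the robot, and variables do not carry over. Pictures are saved under pics/ and viewed, at most 14 in all, crops included, and the job is handed in when it is done.

Besides the shell and the picture viewer there is one more tool, called as a command line: name --pt "numbers of a row" for each row, then --argument value for the rest. jog_arm: Moves the arm, as the interface text tells. Shift numbers are shares of 0.08 m and turn numbers shares of 90 degrees, none past 1 either way. Its arguments: {"type":"object","properties":{"plan":{"type":"array"},"squeeze":{"type":"number"}},"required":["plan"]}

```bash
mkdir -p pics
cat > h.py <<'E'
import numpy as np, cv2
from cell import readout, cams, ticket, robot
def snap(n,f):
    im=cams.read_camera(n); cv2.imwrite('pics/'+f,im); return im
def w(n,u,v,z):
    c=cams.calibration(n); K=np.array(c['K']);T=np.array(c['world_from_camera'])
    p=cv2.undistortPoints(np.array([[[u,v]]],float),K,np.array([c['k1'],0,0,0,0.]))[0,0]
    d=T[:3,:3]@[p[0],p[1],1]; return T[:3,3]+d*(z-T[2,3])/d[2]
def px(n,P):
    c=cams.calibration(n); K=np.array(c['K']);T=np.linalg.inv(c['world_from_camera'])
    return cv2.projectPoints(np.array(P,float).reshape(-1,1,3),cv2.Rodrigues(T[:3,:3])[0],T[:3,3],K,np.array([c['k1'],0,0,0,0.]))[0].reshape(-1,2)
E
python3 - <<'E'
from h import *
snap('top','t0.png');snap('scene','s0.png')
for n in('top','scene'):
    c=cams.calibration(n);print(n,c)
print(readout.observe())
E
```

```text
top {'K': array([[503.92746573,   0.        , 318.35119024],
       [  0.        , 503.92746573, 230.43520444],
       [  0.        ,   0.        ,   1.        ]]), 'k1': -0.13923165494719686, 'world_from_camera': array([[-0.05134425, -0.97433707,  0.21915984,  0.38743093],
       [-0.99866199,  0.05144641, -0.0052446 ,  0.04016174],
       [-0.00616497, -0.21913588, -0.97567487,  1.34923104],
       [ 0.        ,  0.        ,  0.        ,  1.        ]])}
scene {'K': array([[609.61624254,   0.        , 312.19191573],
       [  0.        , 609.61624254, 246.30115488],
       [  0.        ,   0.        ,   1.        ]]), 'k1': 0.06417063349524216, 'world_from_camera': array([[ 0.60769985, -0.4845881 ,  0.62918619, -0.1363561 ],
       [-0.79416394, -0.36868641,  0.48308795, -0.58182349],
       [-0.00212627, -0.79324946, -0.60889307,  0.84702066],
       [ 0.        ,  0.        ,  0.        ,  1.        ]])}
{'time': 0.1, 'qpos': array([ 6.15028578e-01,  3.42659634e-01,  1.52491082e+00, -6.18919193e-06,
        1.27541456e+00, -1.46031375e-01]), 'qvel': array([-1.21064375e-03, -9.13389871e-04, -1.17719287e-03,  5.47809596e-05,
       -2.26368238e-04, -2.15585619e-04]), 'joint_efforts': array([ 2.76582025e-03, -4.32002914e+01, -2.44694942e+01,  7.18959002e-02,
        5.26298303e-02, -7.33552474e-05]), 'tool_pos': array([0.37985274, 0.36187786, 0.22611477]), 'tool_rot': array([-3.14021425e+00, -1.96750829e-04,  2.33185795e+00]), 'contact_force': array([-0.25711119,  0.43154786,  0.27962815]), 'torque': array([ 0.02452635, -0.03933601, -0.01115359]), 'grip_force': 0.0, 'opening': 0.09220936649192946}
```

View pics/t0.png

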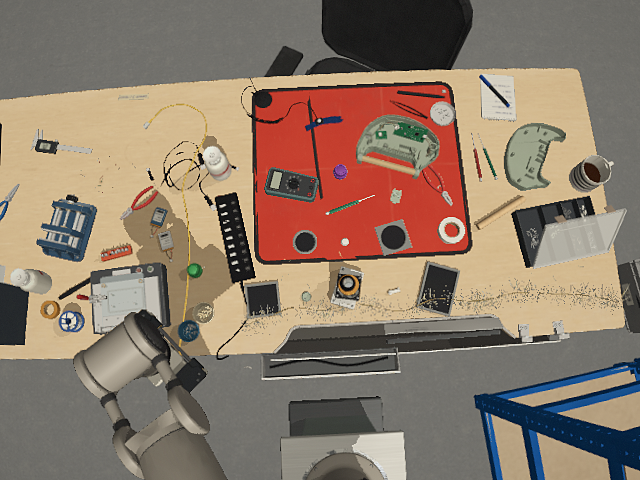

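View pics/s0.png

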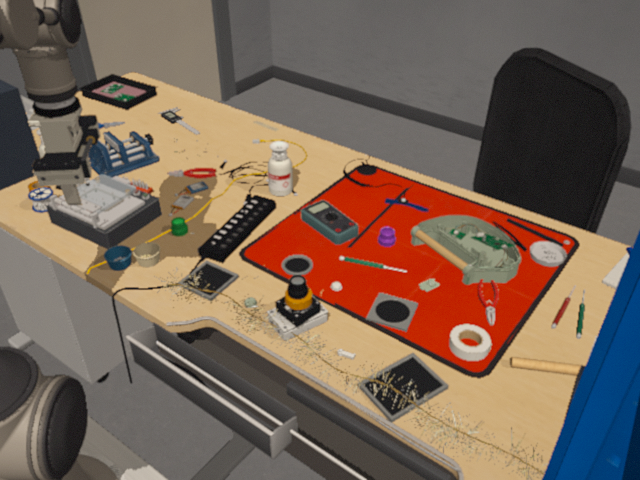

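Top view: the heap is at (348,287) with the black loupe on the amber roll. The trays are the round dish (304,242), the tape tray (394,237), and two dark-floored trays at (263,299) and (438,288). The caps are white (345,242) and green (305,296). Loupe candidates: black on the heap (348,287), green (194,270), purple (340,172). The black one on the heap fits; I'll confirm it in a crop.

Run:
```python
from h import *
a=cv2.imread('pics/t0.png')[215:330,235:475];b=cv2.imread('pics/s0.png')[240:420,170:460]
cv2.imwrite('pics/tc.png',cv2.resize(a,(800,383),interpolation=cv2.INTER_CUBIC))
cv2.imwrite('pics/sc.png',cv2.resize(b,(800,497),interpolation=cv2.INTER_CUBIC))
for n,u,v in [('dish',304.5,242),('tapetray',394,237),('A',263,299),('B',438,288),('heap',348,287)]: print(n,w('top',u,v,.009).round(4))
```

```text
dish [0.6583 0.0721 0.009 ]
tapetray [ 0.6593 -0.1719  0.009 ]
A [0.5097 0.1895 0.009 ]
B [ 0.5137 -0.2791  0.009 ]
heap [ 0.5301 -0.038   0.009 ]
```

View pics/tc.png

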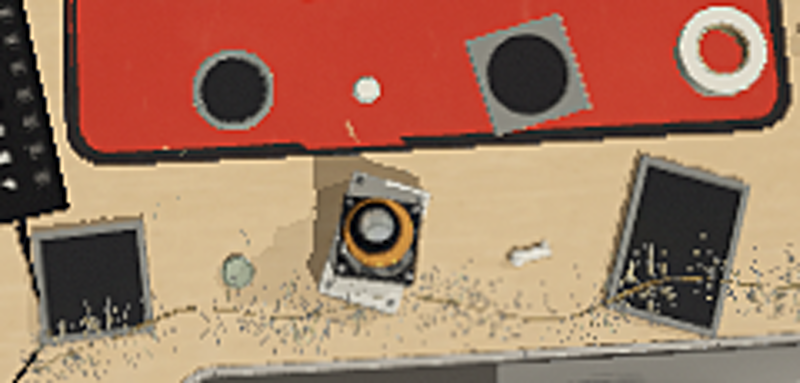

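View pics/sc.png

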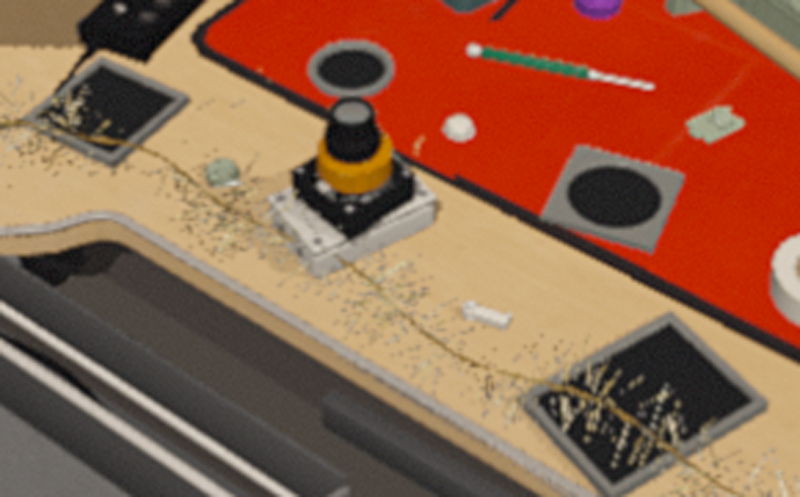

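Crops: the heap holds the black loupe at crop (377,224), on the amber roll, on the black fan, on the grey enclosure. That confirms the loupe choice. The fan tray is on the left and the enclosure tray on the right. I'll enlarge the heap for precise corners.

Run:
```python
from h import *
a=cv2.imread('pics/t0.png')[260:315,325:370];b=cv2.imread('pics/s0.png')[270:340,262:334]
a=cv2.resize(a,None,fx=8.8,fy=8.8,interpolation=cv2.INTER_CUBIC);b=cv2.resize(b,None,fx=5.5,fy=5.5,interpolation=cv2.INTER_CUBIC)
o=np.zeros((490,800,3),np.uint8);o[:a.shape[0],:a.shape[1]]=a;o[:b.shape[0],400:400+b.shape[1]]=b[:,:400]
cv2.imwrite('pics/heap.png',o);print(a.shape,b.shape)
# fit trays by corners
def T(c):return [(235+x/3.3333-.35,215+y/3.3333-.35) for x,y in c]
for n,c in [('fan',[(32,228),(145,218),(151,325),(43,343)]),('enc',[(641,154),(748,183),(713,334),(605,305)]),('tape',[(466,42),(556,14),(592,105),(499,135)])]:
    P=np.array([w('top',u,v,.009) for u,v in T(c)])[:,:2]
    e=[P[(i+1)%4]-P[i] for i in range(4)]
    print(n,P.mean(0).round(4),[(np.hypot(*x).round(4),np.degrees(np.arctan2(x[1],x[0])).round(1)) for x in e])
# black floors of round recesses
im=cv2.imread('pics/t0.png').astype(int)
for n,(u,v) in [('dish',(304,242)),('tape',(394,237))]:
    m=np.zeros((480,640),np.uint8);s=im[v-22:v+23,u-22:u+23].max(2)<60;m[v-22:v+23,u-22:u+23]=s
    _,l,st,ce=cv2.connectedComponentsWithStats(m);k=l[v,u];print(n,st[k],ce[k],w('top',*ce[k],.006).round(4))
for u,v in T([(237,270)])+T([(367,90)]):print(w('top',u,v,.006).round(4))
```

```text
(484, 396, 3) (385, 396, 3)
fan [0.5121 0.1909] [(np.float64(0.0913), np.float64(-87.7)), (np.float64(0.0856), np.float64(-178.9)), (np.float64(0.087), np.float64(96.7)), (np.float64(0.0924), np.float64(4.0))]
enc [ 0.5146 -0.2786] [(np.float64(0.0904), np.float64(-108.5)), (np.float64(0.1263), np.float64(161.1)), (np.float64(0.0896), np.float64(71.5)), (np.float64(0.1264), np.float64(-18.6))]
tape [ 0.6601 -0.1696] [(np.float64(0.0787), np.float64(-75.5)), (np.float64(0.081), np.float64(-163.6)), (np.float64(0.0807), np.float64(104.8)), (np.float64(0.0813), np.float64(15.0))]
dish [295 233  20  19 284] [304.51760563 241.6584507 ] [0.6599 0.0721 0.006 ]
tape [381 226  24  23 444] [392.79054054 236.84684685] [ 0.6605 -0.1691  0.006 ]
[0.5133 0.0756 0.006 ]
[ 0.6542 -0.0371  0.006 ]
```

View pics/heap.png

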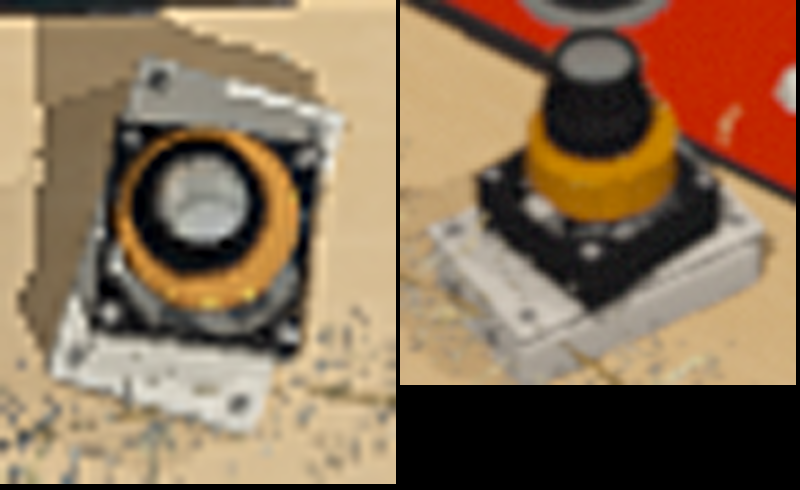

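Enlarged heap: in the left panel the silver loupe top is at (203,198), the amber roll around (208,218), the fan holes at (130,140), (308,158), (290,333), (110,312), and the enclosure lid corners at (140,55), (340,120), (245,432), (50,375). The right panel shows the loupe top at (597,58).

Run:
```python
from h import *
t=lambda x,y:(325+x/8.8-.44,260+y/8.8-.44)
s=lambda x,y:(262+(x-400)/5.5-.4,270+y/5.5-.4)
def rect(c,z):
    P=np.array([w('top',*t(*q),z) for q in c])[:,:2]
    e=[P[(i+1)%4]-P[i] for i in range(4)]
    print(P.mean(0).round(4),[(np.hypot(*x).round(4),np.degrees(np.arctan2(x[1],x[0])).round(1)) for x in e])
rect([(140,55),(340,120),(245,432),(50,375)],.03)
rect([(130,140),(308,158),(290,333),(110,312)],.055)
rect([(118,125),(325,148),(297,357),(85,330)],.055)
print('loupe',w('top',*t(203,198),.105),w('scene',*s(597,58),.105))
print('tape', w('top',*t(208,219),.068))
print('enc scene',[w('scene',*s(*q),.03).round(4) for q in [(430,230),(515,342),(765,228)]])
print('fan scene',[w('scene',*s(*q),.055).round(4) for q in [(478,178),(595,278),(720,185)]])
# amber mask fit
im=cv2.imread('pics/t0.png');h=cv2.cvtColor(im,cv2.COLOR_BGR2HSV)
m=np.zeros((480,640),np.uint8);m[270:300,332:364]=cv2.inRange(h,(8,130,80),(25,255,255))[270:300,332:364]
p=np.argwhere(m)[:,::-1].astype(np.float32);print(cv2.minEnclosingCircle(p), w('top',*cv2.minEnclosingCircle(p)[0],.068))
a=cv2.resize(im[255:320,320:375],None,fx=8,fy=8,interpolation=cv2.INTER_NEAREST)
```

```text
[ 0.5271 -0.0331] [(np.float64(0.063), np.float64(-111.3)), (np.float64(0.0976), np.float64(159.4)), (np.float64(0.06), np.float64(70.6)), (np.float64(0.0997), np.float64(-18.9))]
[ 0.5269 -0.0364] [(np.float64(0.0525), np.float64(-98.9)), (np.float64(0.0517), np.float64(170.3)), (np.float64(0.0528), np.float64(80.2)), (np.float64(0.0509), np.float64(-10.0))]
[ 0.5257 -0.0353] [(np.float64(0.0611), np.float64(-99.5)), (np.float64(0.0619), np.float64(168.6)), (np.float64(0.0622), np.float64(79.6)), (np.float64(0.061), np.float64(-12.4))]
loupe [ 0.53217569 -0.03223044  0.105     ] [ 0.53144243 -0.03415816  0.105     ]
tape [ 0.53030159 -0.03544893  0.068     ]
enc scene [array([0.4911, 0.0103, 0.03  ]), array([ 0.4672, -0.0483,  0.03  ]), array([ 0.5632, -0.0827,  0.03  ])]
fan scene [array([ 0.5017, -0.0041,  0.055 ]), array([ 0.4878, -0.067 ,  0.055 ]), array([ 0.5496, -0.073 ,  0.055 ])]
((348.30999755859375, 284.4100036621094), 10.5140962600708) [ 0.53037886 -0.03574416  0.068     ]
```

jog_arm --pt "0.25 -0.5 0 0.2 1" --pt "0.5 -1 0 0.4 1" --pt "0.5 -1 0 0.4 1" --pt "0.5 -1 0 0.4 1" --pt "0.5 -1 0 0.4 1" --pt "0.5 -1 0 0.4 1" --squeeze 20

```text
time: 0.7
tool_pos: [0.4201, 0.2818, 0.2264]
tool_rot: [-3.141, -0.001, 2.96]
contact_force: [0.5, 0.5, -0.2]
opening: 0.0917
grip_force: 0.0
```

jog_arm --pt "0.25 -0.5 0 0 1" --pt "0.5 -1 0 0 1" --pt "0.5 -1 0 0 1" --pt "0.5 -1 0 0 1"

```text
time: 1.1
tool_pos: [0.4603, 0.2016, 0.2265]
tool_rot: [3.141, -0.001, 2.957]
contact_force: [0.1, 0.0, -0.5]
opening: 0.0921
grip_force: 0.0
```

jog_arm --pt "0.25 -0.5 0 0 1" --pt "0.5 -1 0 0 1" --pt "0.5 -1 0 0 1" --pt "0.5 -1 0 0 1"

```text
time: 1.5
tool_pos: [0.4999, 0.1227, 0.2265]
tool_rot: [3.141, -0.001, 2.959]
contact_force: [-0.3, 0.0, 0.1]
opening: 0.092
grip_force: 0.0
```

jog_arm --pt "0.2 -0.5 0 0 1" --pt "0.4 -1 0 0 1" --pt "0.4 -1 0 0 1" --pt "0.4 -1 0 0 1"

```text
time: 1.9
tool_pos: [0.5317, 0.0434, 0.2265]
tool_rot: [3.141, -0.001, 2.96]
contact_force: [0.1, 0.3, 0.0]
opening: 0.0919
grip_force: 0.0
```

jog_arm --pt "0 -0.5 0 0 1" --pt "0 -0.94 0 0 1" --pt "0 -0.94 0 0 1" --pt "0 -0.94 0 0 1" --pt "0 -0.94 0 0 1" --pt "0 -0.94 0 0 1"

```text
time: 2.5
tool_pos: [0.5321, -0.0314, 0.2268]
tool_rot: [3.141, -0.0, 2.962]
contact_force: [0.2, 0.2, -0.9]
opening: 0.0917
grip_force: 0.0
```

jog_arm --pt "0 -0.02 -0.5 0 1" --pt "0 -0.02 -1 0 1" --pt "0 -0.02 -1 0 1" --pt "0 -0.02 -1 0 1"

```text
time: 2.9
tool_pos: [0.5323, -0.034, 0.1473]
tool_rot: [3.141, -0.001, 2.961]
contact_force: [0.3, 0.4, 0.8]
opening: 0.092
grip_force: 0.0
```

jog_arm --pt "0 0 -0.4 0 1" --pt "0 0 -0.65 0 1" --pt "0 0 -0.84 0 1" --pt "0 0 -0.84 0 1" --pt "0 0 -0.84 0 1"

```text
time: 3.4
tool_pos: [0.5336, -0.0348, 0.0815]
tool_rot: [3.142, 0.003, 2.96]
contact_force: [0.5, 0.4, -0.0]
opening: 0.0918
grip_force: 0.0
```

jog_arm --pt "0 0 0 0 0.4" --pt "0 0 0 0 0.2" --pt "0 0 0 0 0.0" --pt "0 0 0 0 -0.2" --pt "0 0 0 0 -0.4" --pt "0 0 0 0 -0.6" --pt "0 0 0 0 -0.8" --pt "0 0 0 0 -0.8" --pt "0 0 0 0 -0.8" --pt "0 0 0 0 -0.8"

```text
time: 4.4
tool_pos: [0.5321, -0.0346, 0.0795]
tool_rot: [3.141, -0.0, 2.96]
contact_force: [-0.3, 0.4, -0.5]
opening: 0.0379
grip_force: 20.0
```

jog_arm --pt "0 0 0.2 0 -0.8" --pt "0 0 0.6 0 -0.8" --pt "0 0 0.9 0 -0.8" --pt "0 0 0.9 0 -0.8"

```text
time: 4.8
tool_pos: [0.5341, -0.0351, 0.1547]
tool_rot: [-3.141, 0.007, 2.96]
contact_force: [0.7, 0.0, -0.2]
opening: 0.0382
grip_force: 20.0
```

jog_arm --pt "0.2 0.16 0 0 -0.8" --pt "0.5 0.4 0 0 -0.8" --pt "0.8 0.66 0 0 -0.8" --pt "0.8 0.66 0 0 -0.8"

```text
time: 5.2
tool_pos: [0.5977, 0.0202, 0.15]
tool_rot: [3.141, -0.0, 2.962]
contact_force: [0.2, 0.9, -0.3]
opening: 0.0379
grip_force: 20.0
```

jog_arm --pt "0.4 0.33 0 0 -0.8" --pt "0.7 0.6 0 0 -0.8" --pt "0.8 0.67 0 0 -0.8" --pt "0.8 0.67 0 0 -0.8" --pt "0.8 0.67 0 0 -0.8"

```text
time: 5.7
tool_pos: [0.659, 0.0708, 0.1507]
tool_rot: [-3.141, -0.002, 2.96]
contact_force: [0.1, -0.3, -0.8]
opening: 0.0383
grip_force: 20.0
```

jog_arm --pt "0 0 -0.3 0 -0.8" --pt "0 0 -0.7 0 -0.8" --pt "0 0 -1 0 -0.8" --pt "0 0 -1 0 -0.8" --pt "0 0 -1 0 -0.8"

```text
time: 6.2
tool_pos: [0.6598, 0.0708, 0.0722]
tool_rot: [-3.141, -0.0, 2.959]
contact_force: [0.9, -0.2, -0.5]
opening: 0.0382
grip_force: 20.0
```

Run:
```python
from h import *
a=snap('top','t1.png')[215:330,235:475];b=snap('scene','s1.png')[220:350,240:460]
o=np.zeros((600,800,3),np.uint8);o[:240,:500]=cv2.resize(a,(500,240),interpolation=cv2.INTER_CUBIC);o[240:,:609]=cv2.resize(b,(609,360),interpolation=cv2.INTER_CUBIC)
cv2.imwrite('pics/c1.png',o);print(readout.observe()['tool_pos'],readout.observe()['opening'])
```

```text
[0.6610285  0.07116184 0.07359578] 0.03806359325243759
```

View pics/c1.png

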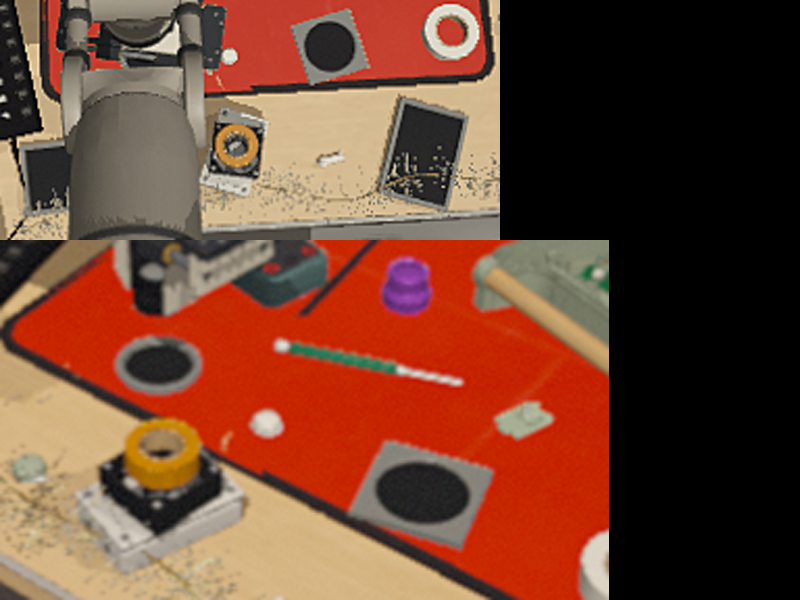

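Crop: the pile (tape, fan, enclosure) is undisturbed at scene-crop (160,490). The loupe is in the gripper above the dish (158,363). I'll cross-check the dish and tape positions from the scene camera.

Run:
```python
from h import *
im=cv2.imread('pics/s1.png').astype(int)
def blob(u,v,r,z,n,thr=70):
    m=np.zeros((480,640),np.uint8);m[v-r:v+r,u-r:u+r]=(im[v-r:v+r,u-r:u+r].max(2)<thr)
    _,l,st,ce=cv2.connectedComponentsWithStats(m);k=l[v,u];print(n,st[k],ce[k],w('scene',*ce[k],z).round(4))
blob(297,264,18,.006,'dish');blob(393,311,26,.006,'tapetray')
im8=cv2.imread('pics/t1.png');h=cv2.cvtColor(im8,cv2.COLOR_BGR2HSV)
m=np.zeros((480,640),np.uint8);m[270:300,332:364]=cv2.inRange(h,(8,130,80),(25,255,255))[270:300,332:364]
c=cv2.minEnclosingCircle(np.argwhere(m)[:,::-1].astype(np.float32));print(c,w('top',*c[0],.068))
```

```text
dish [285 257  24  15 253] [296.95652174 264.4743083 ] [0.6609 0.0723 0.006 ]
tapetray [376 301  33  21 557] [392.03770197 310.97845601] [ 0.6612 -0.169   0.006 ]
((348.0384521484375, 284.28204345703125), 10.561483383178711) [ 0.530743   -0.03507305  0.068     ]
```

jog_arm --pt "0 0.01 -0.3 0 -0.8" --pt "0 0.01 -0.55 0 -0.8" --pt "0 0.01 -0.65 0 -0.8" --pt "0 0.01 -0.7 0 -0.8" --pt "0 0.01 -0.74 0 -0.8" --pt "0 0.01 -0.74 0 -0.8" --pt "0 0.01 -0.74 0 -0.8"

```text
time: 7.0
tool_pos: [0.6607, 0.0725, 0.0133]
tool_rot: [3.141, 0.001, 2.96]
contact_force: [0.5, 0.1, -0.8]
opening: 0.0383
grip_force: 20.0
```

jog_arm --pt "0 0 0 0 -0.1" --pt "0 0 0 0 0.1" --pt "0 0 0 0 0.4" --pt "0 0 0 0 0.6" --pt "0 0 0 0 0.6" --pt "0 0 0.4 0 0.8" --pt "0 0 0.9 0 1" --pt "0 0 0.9 0 1" --pt "0 0 0.9 0 1"

```text
time: 7.9
tool_pos: [0.6607, 0.0725, 0.0855]
tool_rot: [3.141, 0.002, 2.96]
contact_force: [0.2, 0.4, -0.0]
opening: 0.0917
grip_force: 0.0
```

jog_arm --pt "-0.2 -0.16 0.6 0 1" --pt "-0.6 -0.5 0.8 0 1" --pt "-0.9 -0.75 0.8 0 1" --pt "-0.9 -0.75 0.8 0 1"

```text
time: 8.3
tool_pos: [0.5851, 0.0106, 0.1476]
tool_rot: [-3.141, -0.004, 2.958]
contact_force: [-0.8, 0.5, -0.6]
opening: 0.0916
grip_force: 0.0
```

jog_arm --pt "-0.4 -0.33 0 0 1" --pt "-0.7 -0.55 0 0 1" --pt "-0.7 -0.59 0 0 1" --pt "-0.7 -0.59 0 0 1" --pt "-0.7 -0.59 0 0 1"

```text
time: 8.8
tool_pos: [0.5331, -0.0342, 0.1478]
tool_rot: [3.141, -0.0, 2.96]
contact_force: [0.4, -0.2, 0.0]
opening: 0.092
grip_force: 0.0
```

Run:
```python
from h import *
a=snap('top','t2.png');b=snap('scene','s2.png')
cv2.imwrite('pics/c2.png',np.hstack([cv2.resize(a[215:275,280:340],(400,400),interpolation=cv2.INTER_CUBIC),cv2.resize(b[230:290,265:325],(400,400),interpolation=cv2.INTER_CUBIC)]))
print(readout.observe()['tool_pos'])
```

```text
[ 0.53291177 -0.03400375  0.14788272]
```

View pics/c2.png

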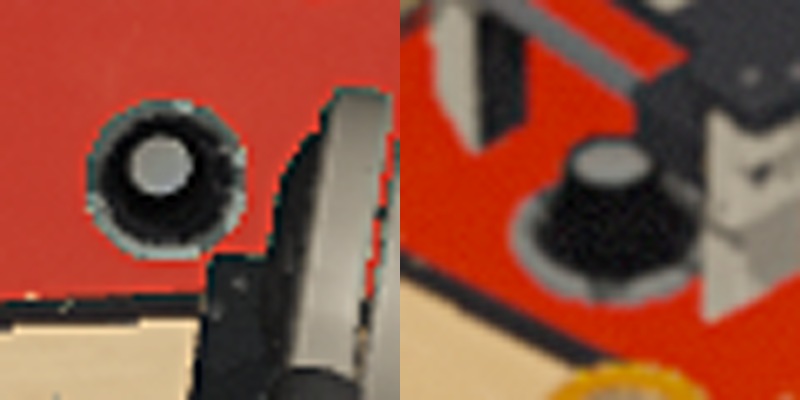

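The loupe stands upright in the round dish: its silver top is at crop (162,166) inside the ring, and (612,160) in the scene half. Now the tape.

jog_arm --pt "-0.03 -0.02 -0.4 0 1" --pt "-0.03 -0.02 -0.75 0 1" --pt "-0.03 -0.02 -0.95 0 1" --pt "-0.03 -0.02 -1 0 1" --pt "-0.03 -0.02 -1 0 1"

```text
time: 9.4
tool_pos: [0.53, -0.0359, 0.0679]
tool_rot: [3.141, -0.001, 2.961]
contact_force: [0.9, -0.1, 0.8]
opening: 0.0917
grip_force: 0.0
```

jog_arm --pt "0 0 -0.08 0 0.6" --pt "0 0 -0.08 0 0.4" --pt "0 0 -0.08 0 0.2" --pt "0 0 -0.08 0 0.0" --pt "0 0 -0.08 0 -0.2" --pt "0 0 -0.08 0 -0.4" --pt "0 0 -0.08 0 -0.4" --pt "0 0 -0.08 0 -0.4" --squeeze 25

```text
time: 10.2
tool_pos: [0.5299, -0.0363, 0.0622]
tool_rot: [3.141, 0.001, 2.96]
contact_force: [-1.1, 0.4, 1.8]
opening: 0.0501
grip_force: 25.0
```

jog_arm --pt "0 0 0.1 0 -0.4" --pt "0 0 0.3 0 -0.4" --pt "0 0 0.7 0 -0.4" --pt "0 0 1 0 -0.4" --pt "0 0 1 0 -0.4"

```text
time: 10.7
tool_pos: [0.5317, -0.0367, 0.1455]
tool_rot: [-3.141, 0.007, 2.96]
contact_force: [0.8, -0.1, -0.9]
opening: 0.0499
grip_force: 25.0
```

jog_arm --pt "0.2 -0.2 0 0 -0.4" --pt "0.5 -0.5 0 0 -0.4" --pt "0.8 -0.8 0 0 -0.4" --pt "0.82 -0.83 0 0 -0.4"

```text
time: 11.1
tool_pos: [0.597, -0.1053, 0.1407]
tool_rot: [-3.141, 0.001, 2.958]
contact_force: [0.7, 1.0, -1.8]
opening: 0.0498
grip_force: 25.0
```

jog_arm --pt "0.4 -0.4 0 0 -0.4" --pt "0.7 -0.7 0 0 -0.4" --pt "0.82 -0.83 0 0 -0.4" --pt "0.82 -0.83 0 0 -0.4" --pt "0.82 -0.83 0 0 -0.4"

```text
time: 11.6
tool_pos: [0.6599, -0.1683, 0.1407]
tool_rot: [3.141, -0.003, 2.96]
contact_force: [0.2, 0.3, -0.5]
opening: 0.0499
grip_force: 25.0
```

jog_arm --pt "0 0 -0.3 0 -0.4" --pt "0 0 -0.7 0 -0.4" --pt "0 0 -1 0 -0.4" --pt "0 0 -1 0 -0.4" --pt "0 0 -1 0 -0.4" --pt "0 0 -1 0 -0.4"

```text
time: 12.2
tool_pos: [0.6618, -0.169, 0.0641]
tool_rot: [-3.141, 0.003, 2.961]
contact_force: [0.2, 0.4, 0.0]
opening: 0.0499
grip_force: 25.0
```

jog_arm --pt "0 0 -0.2 0 -0.4" --pt "0 0 -0.4 0 -0.4" --pt "0 0 -0.52 0 -0.4" --pt "0 0 -0.58 0 -0.4" --pt "0 0 -0.61 0 -0.4" --pt "0 0 -0.61 0 -0.4" --pt "0 0 -0.61 0 -0.4"

```text
time: 12.9
tool_pos: [0.6613, -0.1693, 0.0137]
tool_rot: [-3.142, 0.001, 2.96]
contact_force: [-1.1, 0.3, -0.7]
opening: 0.0501
grip_force: 25.0
```

jog_arm --pt "0 0 0 0 0.1" --pt "0 0 0 0 0.3" --pt "0 0 0 0 0.5" --pt "0 0 0 0 0.7" --pt "0 0 0 0 0.7" --pt "0 0 0.4 0 0.8" --pt "0 0 0.9 0 1" --pt "0 0 1 0 1" --pt "0 0 1 0 1"

```text
time: 13.8
tool_pos: [0.6621, -0.1695, 0.0954]
tool_rot: [-3.141, 0.004, 2.96]
contact_force: [0.5, 0.0, -0.3]
opening: 0.0919
grip_force: 0.0
```

jog_arm --pt "-0.2 0.2 0.6 0 1" --pt "-0.6 0.6 0.7 0 1" --pt "-0.9 0.9 0.7 0 1" --pt "-0.9 0.9 0.7 0 1"

```text
time: 14.2
tool_pos: [0.5853, -0.0938, 0.1479]
tool_rot: [3.14, -0.005, 2.962]
contact_force: [0.2, 0.6, 0.6]
opening: 0.0916
grip_force: 0.0
```

jog_arm --pt "-0.4 0.4 0 0 1" --pt "-0.7 0.7 0 0 1" --pt "-0.78 0.76 0 0 1" --pt "-0.78 0.76 0 0 1" --pt "-0.78 0.76 0 0 1"

```text
time: 14.7
tool_pos: [0.5275, -0.0372, 0.1487]
tool_rot: [-3.141, 0.0, 2.96]
contact_force: [1.1, -1.8, -0.2]
opening: 0.0918
grip_force: 0.0
```

Run:
```python
from h import *
a=snap('top','t3.png');b=snap('scene','s3.png')
cv2.imwrite('pics/c3.png',np.hstack([cv2.resize(a[210:270,365:425],(400,400),interpolation=cv2.INTER_CUBIC),cv2.resize(b[250:350,340:440],(400,400),interpolation=cv2.INTER_CUBIC)]))
h=cv2.cvtColor(a,cv2.COLOR_BGR2HSV)
m=np.zeros((480,640),np.uint8);m[215:260,372:415]=cv2.inRange(h,(8,130,80),(25,255,255))[215:260,372:415]
c=cv2.minEnclosingCircle(np.argwhere(m)[:,::-1].astype(np.float32));print(c,w('top',*c[0],.018))
print(readout.observe()['tool_pos'])
```

```text
((398.0, 239.0), 16.124614715576172) [ 0.65139431 -0.18086094  0.018     ]
[ 0.52757045 -0.03734899  0.1487485 ]
```

View pics/c3.png

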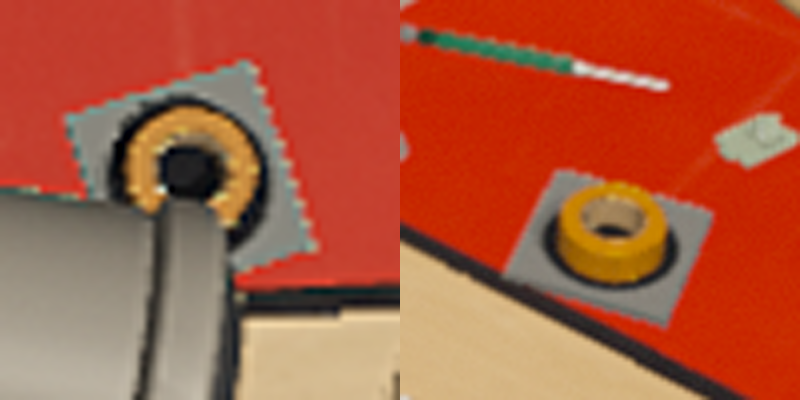

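The tape lies centred in its round recess: crop (195,170), scene half (610,235). Now the fan.

jog_arm --pt "0 0.015 -0.4 0 1" --pt "0 0.015 -0.75 0 1" --pt "0 0.015 -1 0 1" --pt "0 0.015 -1 0 1" --pt "0 0.015 -1 0 1"

```text
time: 15.3
tool_pos: [0.5272, -0.0357, 0.0692]
tool_rot: [3.142, -0.0, 2.959]
contact_force: [-0.4, 0.6, 0.3]
opening: 0.0916
grip_force: 0.0
```

jog_arm --pt "0 0 -0.25 0 1" --pt "0 0 -0.38 0 1" --pt "0 0 -0.38 0 1" --pt "0 0 -0.38 0 0.7" --pt "0 0 -0.38 0 0.5" --pt "0 0 -0.38 0 0.3" --pt "0 0 -0.38 0 0.1" --pt "0 0 -0.38 0 -0.1" --pt "0 0 -0.38 0 -0.1" --pt "0 0 -0.38 0 -0.1" --squeeze 30

```text
time: 16.3
tool_pos: [0.5268, -0.0352, 0.0392]
tool_rot: [-3.141, 0.001, 2.96]
contact_force: [-0.8, -0.9, 4.7]
opening: 0.0615
grip_force: 30.0
```

jog_arm --pt "0 0 0.1 0 -0.1" --pt "0 0 0.3 0 -0.1" --pt "0 0 0.7 0 -0.1" --pt "0 0 1 0 -0.1" --pt "0 0 1 0 -0.1"

```text
time: 16.8
tool_pos: [0.5285, -0.0353, 0.122]
tool_rot: [3.141, 0.006, 2.96]
contact_force: [0.4, -0.0, -1.5]
opening: 0.0615
grip_force: 30.0
```

jog_arm --pt "0 0.2 0 0.05 -0.1" --pt "-0.1 0.6 0 0.1 -0.1" --pt "-0.18 0.94 0 0.15 -0.1" --pt "-0.18 0.94 0 0.15 -0.1"

```text
time: 17.2
tool_pos: [0.5104, 0.0428, 0.1177]
tool_rot: [3.14, -0.003, -3.083]
contact_force: [-0.4, 0.5, -1.1]
opening: 0.0616
grip_force: 30.0
```

jog_arm --pt "0 0.47 0 0 -0.1" --pt "0 0.94 0 0 -0.1" --pt "0 0.94 0 0 -0.1"

```text
time: 17.5
tool_pos: [0.5116, 0.1182, 0.118]
tool_rot: [3.14, -0.001, -3.085]
contact_force: [0.3, -0.1, -1.1]
opening: 0.0615
grip_force: 30.0
```

jog_arm --pt "0 0.4 0 0 -0.1" --pt "0 0.7 0 0 -0.1" --pt "0 0.9 0 0 -0.1" --pt "0 0.94 0 0 -0.1" --pt "0 0.94 0 0 -0.1" --pt "0 0.94 0 0 -0.1"

```text
time: 18.1
tool_pos: [0.5122, 0.1894, 0.1186]
tool_rot: [-3.141, -0.0, -3.088]
contact_force: [-0.0, -0.1, -0.4]
opening: 0.0614
grip_force: 30.0
```

Run:
```python
from h import *
a=snap('top','t4.png');b=snap('scene','s4.png')
cv2.imwrite('pics/c4.png',cv2.resize(b[240:350,160:340],(800,489),interpolation=cv2.INTER_CUBIC))
o=readout.observe();print(o['tool_pos'],o['tool_rot'],o['opening'])
# tray_fan in earlier scene crop: corners outer (from sc.png)
c=[(100,55),(188,99),(112,165),(24,116)]
P=np.array([w('scene',170+x/2.7586-.3,240+y/2.7586-.3,.009) for x,y in c])[:,:2];print(P.round(4),P.mean(0))
c=[(672,315),(767,402),(620,494),(520,402)]
P=np.array([w('scene',170+x/2.7586-.3,240+y/2.7586-.3,.009) for x,y in c])[:,:2];print(P.round(4),P.mean(0))
```

```text
[0.5122706  0.18944843 0.1187019 ] [-3.14139251e+00 -2.15142138e-04 -3.08864100e+00] 0.06191320196636973
[[0.5504 0.2392]
 [0.5529 0.1466]
 [0.4642 0.1397]
 [0.4632 0.2319]] [0.5076898  0.18936186]
[[ 0.5849 -0.2606]
 [ 0.5576 -0.3439]
 [ 0.4421 -0.307 ]
 [ 0.4631 -0.2214]] [ 0.51192049 -0.28321937]
```

View pics/c4.png

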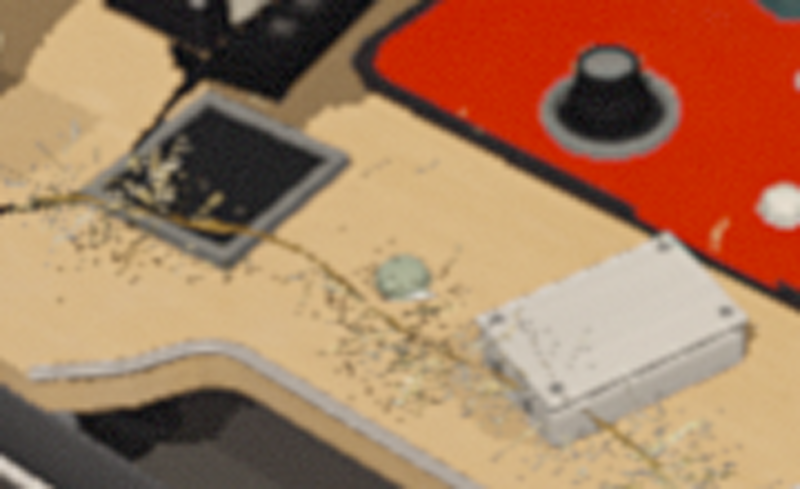

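Crop: the fan tray is empty at (215,180) with the fan held above it. The enclosure is now bare at (615,320), and the green cap is undisturbed at (403,278). Lowering.

jog_arm --pt "-0.01 0.01 -0.3 0 -0.1" --pt "-0.01 0.01 -0.7 0 -0.1" --pt "-0.01 0.01 -0.95 0 -0.1" --pt "-0.01 0.01 -1 0 -0.1" --pt "-0.01 0.01 -1 0 -0.1" --pt "-0.01 0.01 -1 0 -0.1"

```text
time: 18.8
tool_pos: [0.5123, 0.1912, 0.0399]
tool_rot: [3.141, 0.002, -3.088]
contact_force: [-0.2, -0.5, -0.7]
opening: 0.0617
grip_force: 30.0
```

jog_arm --pt "0 0 -0.15 0 -0.1" --pt "0 0 -0.22 0 -0.1" --pt "0 0 -0.27 0 -0.1" --pt "0 0 -0.3 0 -0.1" --pt "0 0 -0.3 0 -0.1"

```text
time: 19.3
tool_pos: [0.5113, 0.1913, 0.0146]
tool_rot: [3.142, -0.0, -3.087]
contact_force: [0.3, 0.1, -1.7]
opening: 0.0618
grip_force: 30.0
```

Run:
```python
from h import *
q=lambda x,y,z:w('scene',160+x/4.4444-.4,240+y/4.4444-.4,z)
P=np.array([q(x,y,.009) for x,y in [(208,92),(350,158),(228,270),(85,188)]])[:,:2];print(P.round(4),P.mean(0))
P=np.array([q(x,y,.03) for x,y in [(475,318),(668,232),(750,322),(555,408)]])[:,:2];print(P.round(4),P.mean(0))
```

```text
[[0.5494 0.2368]
 [0.5546 0.1468]
 [0.4632 0.1369]
 [0.4632 0.231 ]] [0.50760918 0.18787443]
[[ 0.491   0.0116]
 [ 0.5861 -0.021 ]
 [ 0.5614 -0.085 ]
 [ 0.4702 -0.0506]] [ 0.5271744  -0.03622917]
```

jog_arm --pt "0 0 0 0 0.4" --pt "0 0 0 0 0.5" --pt "0 0 0 0 0.7" --pt "0 0 0 0 0.8" --pt "0 0 0 0 0.8" --pt "0 0 0.4 0 1" --pt "0 0 0.9 0 1" --pt "0 0 1 0 1" --pt "0 0 1 0 1"

```text
time: 20.2
tool_pos: [0.5124, 0.1915, 0.0963]
tool_rot: [3.141, 0.004, -3.087]
contact_force: [0.1, -0.1, 0.2]
opening: 0.0917
grip_force: 0.0
```

jog_arm --pt "0 -0.4 0.2 -0.08 1" --pt "0.1 -0.8 0.3 -0.16 1" --pt "0.19 -0.94 0.3 -0.245 1" --pt "0.19 -0.94 0.3 -0.245 1"

```text
time: 20.6
tool_pos: [0.5266, 0.1145, 0.1174]
tool_rot: [-3.141, -0.001, 2.807]
contact_force: [-0.3, 0.7, -0.4]
opening: 0.0921
grip_force: 0.0
```

jog_arm --pt "0 -0.5 0 0 1" --pt "0 -0.94 0 0 1" --pt "0 -0.94 0 0 1"

```text
time: 20.9
tool_pos: [0.5257, 0.0386, 0.1173]
tool_rot: [-3.14, -0.002, 2.812]
contact_force: [0.1, 0.2, -0.1]
opening: 0.0915
grip_force: 0.0
```

jog_arm --pt "0 -0.5 0 0 1" --pt "0 -0.8 0 0 1" --pt "0 -0.94 0 0 1" --pt "0 -0.94 0 0 1" --pt "0 -0.94 0 0 1"

```text
time: 21.4
tool_pos: [0.5263, -0.033, 0.1183]
tool_rot: [3.141, -0.001, 2.812]
contact_force: [-0.3, -1.0, 0.0]
opening: 0.0915
grip_force: 0.0
```

Run:
```python
from h import *
a=snap('top','t5.png');b=snap('scene','s5.png')
cv2.imwrite('pics/c5.png',cv2.resize(b[240:350,160:340],(800,489),interpolation=cv2.INTER_CUBIC))
o=readout.observe();print(o['tool_pos'],o['tool_rot'],o['opening'])
```

```text
[ 0.52643091 -0.03288931  0.11852893] [ 3.14119533e+00 -6.04072117e-04  2.81270786e+00] 0.09200719656865118
```

View pics/c5.png

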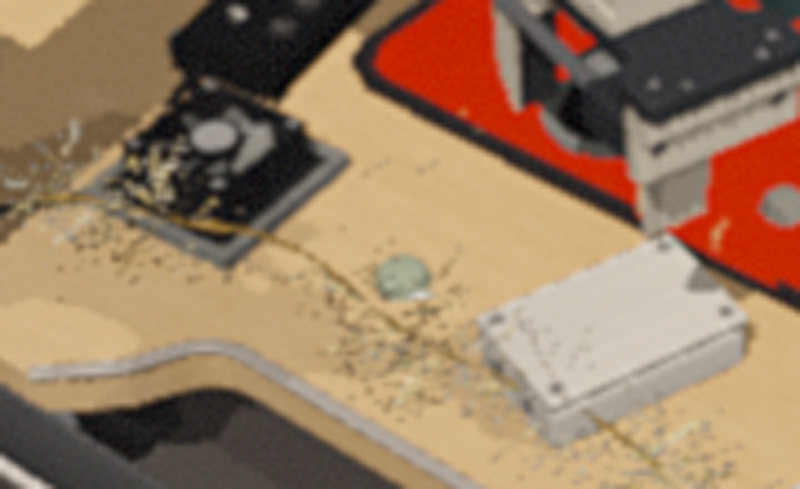

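The fan lies in its tray at crop (215,170), and the enclosure is free. Grasping it.

jog_arm --pt "0.01 -0.025 -0.4 0 1" --pt "0.01 -0.025 -0.75 0 1" --pt "0.01 -0.025 -0.95 0 1" --pt "0.01 -0.025 -1 0 1" --pt "0.01 -0.025 -1 0 1" --pt "0.01 -0.025 -1 0 1"

```text
time: 22.1
tool_pos: [0.5281, -0.036, 0.0396]
tool_rot: [3.141, 0.002, 2.812]
contact_force: [0.5, 0.1, 0.5]
opening: 0.0917
grip_force: 0.0
```

jog_arm --pt "0 0 -0.2 0 1" --pt "0 0 -0.34 0 1" --pt "0 0 -0.38 0 1" --pt "0 0 -0.38 0 0.7" --pt "0 0 -0.38 0 0.5" --pt "0 0 -0.38 0 0.3" --pt "0 0 -0.38 0 0.1" --pt "0 0 -0.38 0 -0.1" --pt "0 0 -0.38 0 -0.1" --pt "0 0 -0.38 0 -0.1" --squeeze 45

```text
time: 23.1
tool_pos: [0.5277, -0.0363, 0.0088]
tool_rot: [3.141, 0.001, 2.811]
contact_force: [-0.0, 1.3, 5.9]
opening: 0.0637
grip_force: 45.0
```

jog_arm --pt "0 0 0.1 0 -0.1" --pt "0 0 0.3 0 -0.1" --pt "0 0 0.7 0 -0.1" --pt "0 0 0.9 0 -0.1" --pt "0 0 0.9 0 -0.1"

```text
time: 23.6
tool_pos: [0.5286, -0.0367, 0.0826]
tool_rot: [3.141, 0.004, 2.811]
contact_force: [0.7, -0.5, -2.1]
opening: 0.0639
grip_force: 45.0
```

jog_arm --pt "0 -0.2 0 0 -0.1" --pt "-0.05 -0.6 0 0 -0.1" --pt "-0.1 -1 0 0 -0.1" --pt "-0.1 -1 0 0 -0.1"

```text
time: 24.0
tool_pos: [0.5183, -0.1202, 0.0789]
tool_rot: [-3.14, -0.002, 2.807]
contact_force: [-0.6, -0.1, -1.2]
opening: 0.0641
grip_force: 45.0
```

jog_arm --pt "0 -0.5 0 0 -0.1" --pt "-0.08 -1 0 0 -0.1" --pt "-0.08 -1 0 0 -0.1"

```text
time: 24.3
tool_pos: [0.5119, -0.2005, 0.0791]
tool_rot: [-3.14, -0.001, 2.807]
contact_force: [1.2, -0.2, -1.8]
opening: 0.0635
grip_force: 45.0
```

jog_arm --pt "0 -0.5 0 0 -0.1" --pt "0 -0.8 0 0 -0.1" --pt "0 -0.95 0 0 -0.1" --pt "0 -1 0 0 -0.1" --pt "0 -1 0 0 -0.1" --pt "0 -1 0 0 -0.1"

```text
time: 24.9
tool_pos: [0.5129, -0.2749, 0.08]
tool_rot: [3.141, -0.001, 2.812]
contact_force: [0.6, 0.5, -2.0]
opening: 0.0635
grip_force: 45.0
```

Run:
```python
from h import *
a=snap('top','t6.png');b=snap('scene','s6.png')
cv2.imwrite('pics/c6.png',b[200:440,160:480].repeat(2,0).repeat(2,1))
o=readout.observe();print(o['tool_pos'],o['tool_rot'],o['opening'])
```

```text
[ 0.51307309 -0.27507773  0.08031618] [ 3.14115183e+00 -4.46155203e-04  2.81213039e+00] 0.06381808235498666
```

View pics/c6.png

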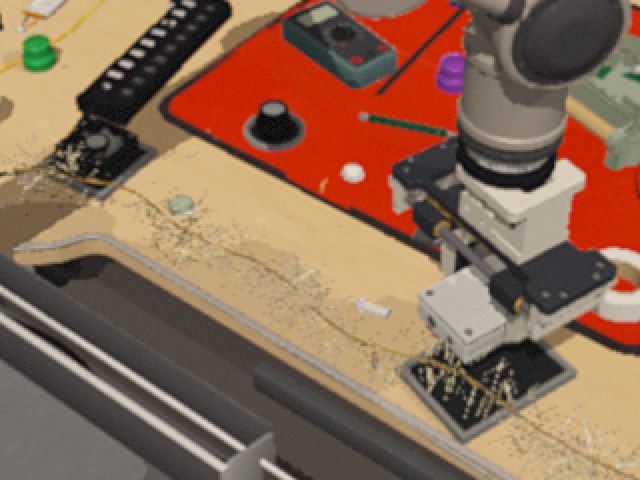

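The enclosure is held level at (470,310) above its tray (490,390); the fan, loupe and caps are in order. Lowering.

jog_arm --pt "0 -0.065 0 0 -0.1" --pt "0 -0.065 -0.25 0 -0.1" --pt "0 -0.065 -0.5 0 -0.1" --pt "0 -0.065 -0.65 0 -0.1" --pt "0 -0.065 -0.74 0 -0.1" --pt "0 -0.065 -0.78 0 -0.1" --pt "0 -0.065 -0.81 0 -0.1" --pt "0 -0.065 -0.81 0 -0.1"

```text
time: 25.8
tool_pos: [0.5132, -0.2817, 0.0159]
tool_rot: [-3.142, 0.001, 2.811]
contact_force: [-0.1, 0.6, -0.7]
opening: 0.064
grip_force: 45.0
```

jog_arm --pt "0 0 -0.01 0 -0.1" --pt "0 0 -0.02 0 -0.1" --pt "0 0 -0.02 0 0.4" --pt "0 0 -0.02 0 0.5" --pt "0 0 -0.02 0 0.7" --pt "0 0 -0.02 0 0.8" --pt "0 0 0 0 0.9" --pt "0 0 0.4 0 1" --pt "0 0 0.9 0 1" --pt "0 0 1 0 1" --pt "0 0 1 0 1"

```text
time: 26.9
tool_pos: [0.5138, -0.2821, 0.0973]
tool_rot: [-3.141, 0.004, 2.811]
contact_force: [-0.1, 1.1, -0.5]
opening: 0.092
grip_force: 0.0
```

jog_arm --pt "0 0 0.5 0 1" --pt "0 0.3 1 0 1" --pt "0 0.7 1 0 1" --pt "0 1 1 0 1" --pt "0 1 1 0 1"

```text
time: 27.4
tool_pos: [0.5122, -0.1985, 0.1742]
tool_rot: [3.14, -0.003, 2.814]
contact_force: [-0.4, -0.8, -0.2]
opening: 0.092
grip_force: 0.0
```

jog_arm --pt "0 0.5 0 0 1" --pt "0 1 0 0 1" --pt "0 1 0 0 1" --pt "0 1 0 0 1" --pt "0 1 0 0 1"

```text
time: 27.9
tool_pos: [0.5129, -0.1226, 0.1748]
tool_rot: [-3.141, -0.001, 2.81]
contact_force: [0.1, -0.2, -0.2]
opening: 0.0917
grip_force: 0.0
```

Run:
```python
from h import *
a=snap('top','t7.png');b=snap('scene','s7.png')
o=np.zeros((600,800,3),np.uint8);o[:300,:800]=cv2.resize(a[220:320,225:492],(800,300),interpolation=cv2.INTER_CUBIC)
o[300:,:400]=cv2.resize(b[240:315,170:270],(400,300),interpolation=cv2.INTER_CUBIC)
o[300:,400:]=cv2.resize(b[345:420,355:455],(400,300),interpolation=cv2.INTER_CUBIC)
cv2.imwrite('pics/c7.png',o)
```

```text
(no output)
```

View pics/c7.png

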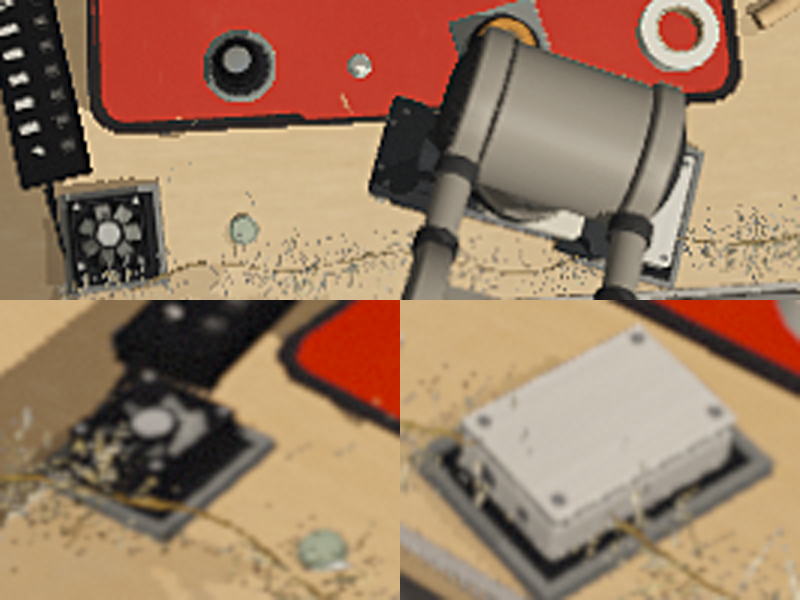

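The fan (108,235) and the enclosure (600,430) appear seated inside their recesses. A last numeric check before handing in.

Run:
```python
from h import *
print('fan',w('top',225+108/2.996-.3,220+235/3-.3,.03))
P=np.array([w('scene',355+(x-400)/4-.4,345+(y-300)/4-.4,.035) for x,y in [(462,428),(642,325),(737,418),(550,522)]])[:,:2];print(P.round(4),P.mean(0))
T=np.array([w('scene',355+(x-400)/4-.4,345+(y-300)/4-.4,.009) for x,y in [(772,465),(545,600),(415,455)]])[:,:2];print(T.round(4),(T[0]+T[2])/2)
print('loupe',w('top',225+237/2.996-.3,220+60/3-.3,.037))
```

```text
fan [0.51059767 0.192958   0.03      ]
[[ 0.4726 -0.2381]
 [ 0.5708 -0.2694]
 [ 0.5488 -0.328 ]
 [ 0.4532 -0.2935]] [ 0.51135232 -0.28226183]
[[ 0.5566 -0.3442]
 [ 0.4371 -0.3032]
 [ 0.467  -0.219 ]] [ 0.51183114 -0.28161446]
loupe [0.65901435 0.07302649 0.037     ]
```

All four are within 1–4 mm of their tray centres.

```bash
python3 -c "
from cell import ticket
print(ticket.hand_in())"
```

```text
the job is handed in; nothing more can be done
None
```

The loupe, tape roll, fan and enclosure were each set in their own trays in the required order, with the caps not touched, and the job is handed in; it returned no verdict.

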